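Slide a reference block under a spring clip

ROBOT

A 6-joint arm with a two-finger parallel gripper is mounted at the origin on a cart in front of the work surface, level with it; the furniture and walls round the work are solid. World frame = base frame: x ahead of the robot, y to its left, z up, the work surface at z = 0. Lengths are in m, angles in degrees, forces in N, time in s.
With the tool pointing down it reaches from about 0.35 to 0.875 m from the base axis. Payload 4.2 kg.
Tool frame: the origin (TCP) lies between the finger pads; the fingertips stand 14 mm ahead of it and the grasp point (between the pads) lies 5 mm behind it; z points along the fingers, y is the line along which they close (so a half turn about z gives the same grasp; the last joint's range is limited). The gripper opens to 87 mm and grips with 3 to 60 N. Pads are 19 mm wide; open, the fingers measure 117 mm over their backs; the gripper's body (75 mm by 190 mm) begins 51 mm behind the grasp point.
Start: joints at [-57.949, 22.042, 0.453, 0, -68.411, -14.817], TCP at [0.185, -0.597, 0.237] pointing down, gripper open.
Joint ranges: [-179.83, 179.83], [-69.29, 118.12], [-61.27, 80.66], [-181.25, 117.63], [-171.15, -9.14], [-177.46, 177.46]. Speed limits (degrees/s): [159.86, 159.86, 180, 180, 180, 180].

INTERFACE

Orientations are given as a 3x3 rotation matrix whose columns are the frame's x, y, z axes.
In Python, from station import * gives the robot as it stands. The module is installed in compiled form; this text tells all that it offers.
- The arm moves only by the tool play_rows, never from a script. Its argument "steps" is a list of rows, each an object of numbers: "ax", "ay", "az": the turn, a rotation vector about the tool's x, y, z in degrees; "dx", "dy", "dz": the shift along the tool's x, y, z in mm; "claw": the finger opening in mm, from 0 to 87. A call has 1 to 20 rows; each row shifts and turns the commanded pose from where the row before left it, along the tool's axes as they then stand; what a row does not reach is not made up. A row lasts 1/10 s, in which the tool goes at most 50 mm and 8.59 degrees, less where a joint would pass 70% of its speed; a pose out of reach is approached as far as the arm can. A call with a gripper value outside its range is refused whole. The fingers move at their own pace and stop on an object; the grip force is fixed at half the most. Time passes only in rows, so rows that do not move let the fingers close. It gives the time, the measured TCP pose, the force, the opening and the grip force at its end, in the units of the state.
- sense(): the state, without advancing time (a new reading comes with each control period).
- capture(name): name is "scene" or "top" or "wrist"; returns a dict with "frame" (384x512x3 uint8, blue, green, red), "range_z" (384x512 float32, m along the optical axis (not along the pixel's ray), 0 where there is no reading), "fx", "fy", "cx", "cy" (pixels), "xyz" and "rotation" of the camera in the world. Camera axes: x right, y down, z forward; pixel columns grow to the right and rows downward; lengths in m; the calibration is good to about 2 mm. The wrist camera is an equidistant fisheye: a pixel r from the principal point sees the ray r / f radians off the axis. A picture is of the moment at which its call begins.
- finish_job(): hands the job in; it is judged then, once.
The state is a dict: "time_s": time; "joints": joint angles; "joint_velocities": joint speeds; "effort": joint torques, N m; "tcp_pos": TCP position; "ee_rot": TCP orientation; "wrist_force": force on the tool from outside, world axes, zero at the start; "moment": the same for the moment, N m; "gripper_width": opening from 0.0 (shut) to 1.0 (fully open); "gripper_force": force on a finger pad.
Only numpy, scipy, OpenCV 4.12 (cv2) and the standard library are available. Lean on these libraries where they do the work, as an engineer would, in place of code of your own. Each camera call takes 0.05 s, during which the arm holds its last target. There are 200 camera calls.

TASK

Load the rectangular steel reference block into the clip holder it lies on: with one fingertip hold the clip's thumb tab down so that its nose lifts, and with the other fingertip push the block beneath the nose until it is fully home against the end stop. Then let the tab spring back so that the clip holds the block down, and move clear. Only push and press: do not lift the block, and leave the other things standing about where they are.

Things in the scene. Friction and masses are not known exactly. Their poses are not given: they have to be found in the camera images.
- holder: Clip holder, a fixed dark steel plate 178 mm long (its x -136 to +42 mm); deck 58 mm wide (y -29 to +29 mm), 22 mm above the cabinet top. Origin on the cabinet top below the block's final centre; x = the way the block is pushed in (roughly away from the robot), y = the side of the clip's tab, z up. The clip axle (10 mm thick, bearings 35 mm high) lies along x at y +34, z 30 mm.
- stop_face (a point): Middle of the end stop's near face, where the block's leading end must arrive: holder x +32, y 0, z 27 mm. The aluminium stop is 8 mm high. Two aluminium guide rails, 6 mm high and 42 mm apart, run along the deck's edges from holder x -18 to +34 mm, with flared lead-ins from x -41 mm that straighten the block.
- block: Rectangular steel reference block, 40 x 64 x 10 mm, 0.14 to 0.28 kg, loose on the holder's deck short of the clip. Origin at the centre of its underside; its own y is the 64 mm length, pointing roughly along holder x (either end may lead), x its 40 mm width, z up. Home: origin right above the holder's origin, at deck height. Push it at holder y 0, with the tip 1 to 7 mm above the deck.
- clip (a joint): Angle of the sprung clip, rad: 0 at rest, nose in the block's way; up to 0.5 as the tab is pressed. Above 0.22 the block passes under the nose; at 0.4 the nose is 15 mm above the deck, the tab level, its top 3 mm above deck height. Takes about 4 N at the tab to start, 7 N at 0.4; springs shut when let go. With the block home and the tab free it rests near 0.18.
- tab (a point): Middle of the top face of the clip's thumb tab, a ribbed steel plate beside the deck, 100 mm along holder x (-127 to -27 mm): a fingertip can slide along it while holding it down. Usable width 28 mm, holder y +51 to +79 mm when level. At rest it slopes up outward by 0.4 rad and this point is 37 mm above the cabinet top. The other fingertip, at y 0, is then at the same height, behind the block.
- nose (a point): Middle of the underside of the clip's nose, a 14 x 8 mm steel foot over the deck at holder x +3 to +17 mm, y 0 to +8 mm, at rest 5 mm above the deck. The clip's arm that carries it is 14 mm wide; its top is 39 mm above the cabinet top at rest, up to 52 mm when open.
- specimen: Bystander, loose near the holder, not to be disturbed: black mounted metal specimen, round, 30 mm across, 16 mm high. Origin at the centre of its underside.
- weight: Bystander, loose near the holder, not to be disturbed: brass knob-topped weight, 24 mm across, 28 mm high. Origin at the centre of its underside.
- disc: Bystander, loose near the holder, not to be disturbed: round reference block, 50 mm across, 8 mm thick. Origin at the centre of its underside.
- nut: Bystander, loose near the holder, not to be disturbed: steel hexagon nut sample, 27 mm across the corners, 13 mm high. Origin at the centre of its underside.
- ring: Bystander, loose near the holder, not to be disturbed: steel ring, 34 mm across, 10 mm high. Origin at the centre of its underside.

How it is judged (in metres and radians):
On the way:
1. the block goes under the nose, pushed by the fingers, while the fingers also hold the clip's tab down (x of block in the frame of holder between -0.026 and -0.003 m and value of joint clip above 0.2 rad and contact force between the fingers and clip above 0.5 N and contact force between the fingers and block above 0.05 N), for 0.04 s.
At the end, for the whole second after the job is handed in: The block lies flat on the deck between the rails, its leading end against the end stop (within 3 mm along the holder and 3 mm across, within 0.09 rad of straight), at rest, the clip sprung back with its nose pressing on the block (more than 1 N) (x of block in the frame of holder between -0.003 and 0.003 m and y of block in the frame of holder between -0.003 and 0.003 m and z of block in the frame of holder between 0.019 and 0.0245 m and angle between the y axis of block and the x axis of holder, either way round below 0.09 rad and angle between block's own z axis and vertical below 0.06 rad and contact force between clip and block above 1 N and value of joint clip below 0.26 rad and linear speed of block below 0.01 m/s); the robot touches nothing.
It fails at once if the block is lifted off the deck or falls from it (z of block in the frame of holder above 0.03 m or z of block in the frame of holder below 0.015 m).
It fails at once if one of the loose things standing about is moved more than 20 mm (distance of any of specimen, weight, disc, nut, ring from where it was at the start of the episode above 0.02 m).
It also fails if it takes over 32 s, if anything falls off the work surface, if the arm or the gripper's body presses on something with over 40 N, if the wrist force passes 120 N, or if a joint passes its speed limit or range.

## Working session

There is one attempt and no reset: what is moved stays moved. The work goes in short steps, Python scripts to look and compute and a tool call to move; the robot and the scene stay as the last step left them, time stands still between calls to the robot, and variables do not carry over. Pictures are saved under pics/ and viewed, at most 10 in all, crops included, and the job is handed in when it is done.

Besides the shell and the picture viewer there is one more tool, called after "Request:" in YAML: its name, and indented under it one key for each argument. play_rows: Moves the arm, as the interface text tells. Its arguments: {"type":"object","properties":{"steps":{"type":"array"}},"required":["steps"]}

```bash
mkdir -p pics
python3 - <<'E'
from station import *
import cv2,numpy as np,pickle
a={n:capture(n) for n in("scene","top")}
pickle.dump(a,open("a.pkl","wb"))
for n in a:
    cv2.imwrite(f"pics/{n}1.png",a[n]["frame"]); print(n,a[n]["fx"],a[n]["cx"],a[n]["xyz"],a[n]["rotation"])
print(sense())
E
```

```text
scene 443.8029657600541 253.18601114896288 [-0.00959026 -0.34305015  0.62091229] [[ 0.33639641 -0.6177836   0.71076078]
 [-0.94170727 -0.21668127  0.25736481]
 [-0.00498721 -0.75590519 -0.6546621 ]]
top 423.56219239639927 258.23490331049646 [ 0.44991239 -0.12517696  0.91119461] [[-0.02777384 -0.98738856  0.15586036]
 [-0.9995909   0.02849875  0.00241791]
 [-0.00682924 -0.15572944 -0.98777614]]
{'time_s': 0.1, 'joints': array([-5.79488466e+01,  2.20860162e+01,  3.89432493e-01, -2.33503601e-02,
       -6.84128495e+01, -1.48169206e+01]), 'joint_velocities': array([-0.0514517 , -0.14465102,  0.22504583,  0.18032078, -0.13994249,
       -0.06694537]), 'effort': array([-4.79026094e-04, -3.91689813e+01,  1.87934428e+01,  4.23184812e+00,
        1.34922797e-02, -7.71039663e-05]), 'tcp_pos': array([ 0.18503989, -0.59645464,  0.23559011]), 'ee_rot': array([[-9.55145991e-01, -2.96134523e-01, -6.92367347e-04],
       [-2.96135307e-01,  9.55144265e-01,  1.81992030e-03],
       [ 1.22369472e-04,  1.94332400e-03, -9.99998104e-01]]), 'wrist_force': array([-0.07418244, -0.05222321, -0.22795821]), 'moment': array([-0.03220321, -0.01904172, -0.02006678]), 'gripper_force': 0.0, 'gripper_width': 0.9963598085376879}
```

View pics/top1.png

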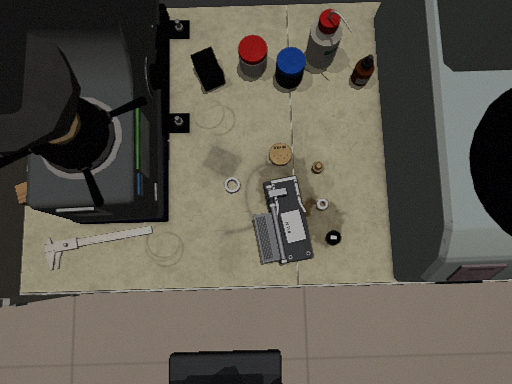

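View pics/scene1.png

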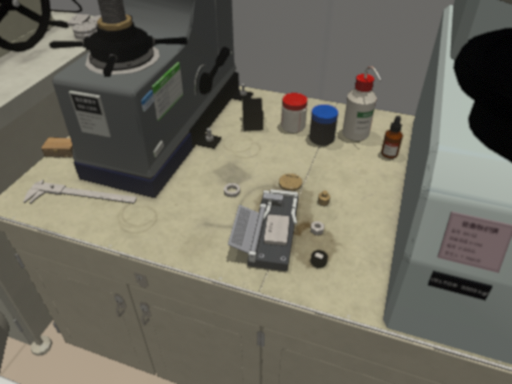

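The top view shows the holder around pixel (285,220), its tab on the left at (267,237), the block at (293,225) and the stop at the top at (282,183). The bystanders are the ring (232,185), disc (280,154), weight (318,167), nut (322,204) and specimen (333,238). Next I'll enlarge this area.

Run:
```python
import cv2,numpy as np,pickle
a=pickle.load(open("a.pkl","rb"))
c=a["top"]["frame"][165:275,220:350]; cv2.imwrite("pics/topc.png",cv2.resize(c,None,fx=5.4,fy=5.4,interpolation=cv2.INTER_CUBIC))
c=a["scene"]["frame"][165:275,215:345]; cv2.imwrite("pics/scenec.png",cv2.resize(c,None,fx=5.4,fy=5.4,interpolation=cv2.INTER_CUBIC))
```

```text
(no output)
```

View pics/topc.png

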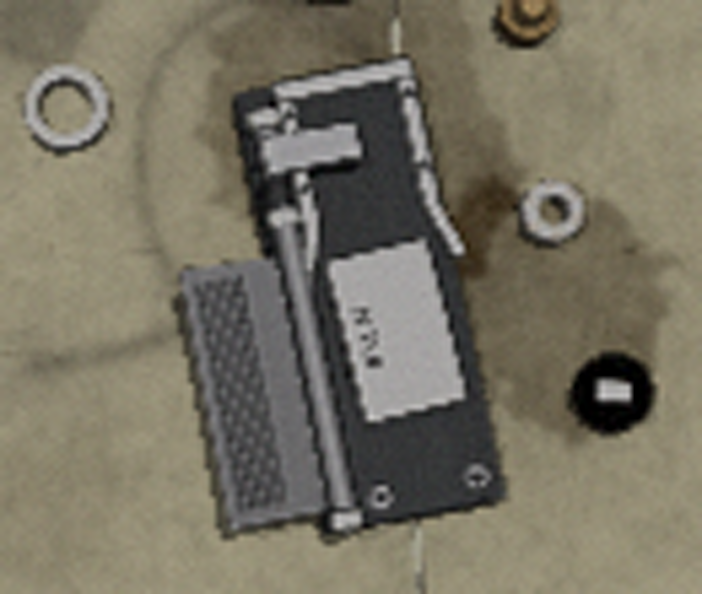

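View pics/scenec.png

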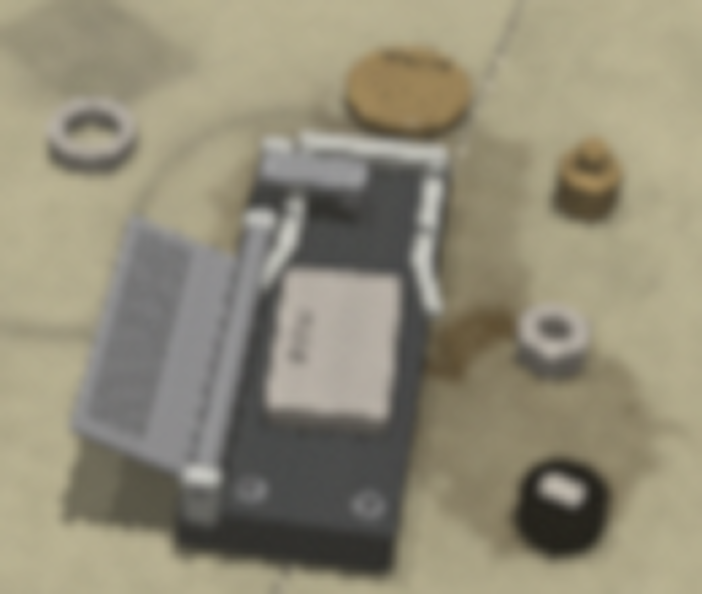

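```bash
cat > h.py <<'E'
import numpy as np,pickle
def ray(c,u,v):
    d=np.array([(u-c["cx"])/c["fx"],(v-c["cy"])/c["fy"],1.])
    return np.array(c["xyz"]),np.array(c["rotation"])@d
def plane(c,p,z):
    o,d=ray(c,*p); return o+d*(z-o[2])/d[2]
def tri(c1,p1,c2,p2):
    o1,d1=ray(c1,*p1);o2,d2=ray(c2,*p2)
    s=np.linalg.lstsq(np.c_[d1,-d2],o2-o1,rcond=None)[0]
    a,b=o1+s[0]*d1,o2+s[1]*d2
    return (a+b)/2,np.linalg.norm(a-b)
def cloud(c):
    v,u=np.mgrid[:384,:512]; z=c["range_z"]
    P=np.stack([(u-c["cx"])/c["fx"]*z,(v-c["cy"])/c["fy"]*z,z],-1)@np.array(c["rotation"]).T+np.array(c["xyz"])
    P[z==0]=np.nan; return P
E
python3 - <<'E'
from h import *
np.set_printoptions(precision=4,suppress=True)
a=pickle.load(open("a.pkl","rb"));T,S=a["top"],a["scene"]
ft=lambda x,y:((x+.5)/5.4-.5+220,(y+.5)/5.4-.5+165)
fs=lambda x,y:((x+.5)/5.4-.5+215,(y+.5)/5.4-.5+165)
pts={"b_fl":((328,265),(287,268)),"b_fr":((424,240),(401,272)),"b_nr":((466,398),(388,422)),"b_nl":((368,422),(266,410)),
"screwL":((381,497),(251,489)),"screwR":((478,477),(369,505)),"stopR":((410,62),(446,150)),"railend":((460,252),(436,310)),
"deck_nr":((505,497),(395,517)),"tab_fl":((180,270),(135,218)),"tab_nl":((228,533),(77,430)),"axle_n":((345,519),(203,474)),"ring":((67,108),(92,137))}
W={}
for k,(p,q) in pts.items():
    P,e=tri(T,ft(*p),S,fs(*q)); W[k]=P; print(k,P,"gap",round(e,4))
for n,z in(("b_fl",.032),("b_fr",.032),("b_nr",.032),("b_nl",.032),("screwL",.022),("screwR",.022),("stopR",.030),("deck_nr",.022),("railend",.028)):
    print(n,"top",plane(T,ft(*pts[n][0]),z),"scene",plane(S,fs(*pts[n][1]),z))
for c in(T,S):
    P=cloud(c); m=(P[...,2]>.1)&(P[...,1]<-.25)&(P[...,0]<.9)&(P[...,0]>.05); Q=P[m]
    print("machine",np.nanpercentile(Q,[0.5,5,50,99.5],axis=0))
    print("deck z",[P[int(round(y)),int(round(x))] for x,y in ([ft(430,470),ft(410,330)] if c is T else [fs(310,480),fs(340,350)])])
E
```

```text
b_fl [ 0.5514 -0.1683  0.0323] gap 0.0003
b_fr [ 0.5599 -0.206   0.0348] gap 0.0014
b_nr [ 0.499  -0.2199  0.0281] gap 0.0009
b_nl [ 0.4907 -0.1814  0.0284] gap 0.0002
screwL [ 0.4622 -0.1858  0.0226] gap 0.0001
screwR [ 0.4687 -0.2233  0.0223] gap 0.0001
stopR [ 0.6309 -0.2034  0.0299] gap 0.0003
railend [ 0.5559 -0.2205  0.0249] gap 0.0009
deck_nr [ 0.461  -0.2332  0.0292] gap 0.0013
tab_fl [ 0.5506 -0.1117  0.0389] gap 0.0016
tab_nl [ 0.4511 -0.1286  0.041 ] gap 0.0046
axle_n [ 0.4544 -0.1717  0.033 ] gap 0.0013
ring [ 0.6214 -0.0666  0.0036] gap 0.0002
b_fl top [ 0.5513 -0.1681  0.032 ] scene [ 0.5518 -0.1683  0.032 ]
b_fr top [ 0.56   -0.2056  0.032 ] scene [ 0.563 -0.206  0.032]
b_nr top [ 0.4986 -0.2191  0.032 ] scene [ 0.4959 -0.2211  0.032 ]
b_nl top [ 0.4906 -0.1813  0.032 ] scene [ 0.4876 -0.1822  0.032 ]
screwL top [ 0.4622 -0.1858  0.022 ] scene [ 0.4626 -0.1857  0.022 ]
screwR top [ 0.4688 -0.2234  0.022 ] scene [ 0.469  -0.2232  0.022 ]
stopR top [ 0.6308 -0.2033  0.03  ] scene [ 0.6308 -0.2036  0.03  ]
deck_nr top [ 0.4608 -0.2334  0.022 ] scene [ 0.467  -0.2324  0.022 ]
railend top [ 0.5554 -0.2198  0.028 ] scene [ 0.5532 -0.2215  0.028 ]
machine [[ 0.4119 -0.5217  0.1028]
 [ 0.437  -0.4853  0.1307]
 [ 0.6343 -0.4148  0.2868]
 [ 0.8965 -0.2753  0.4471]]
deck z [array([ 0.4712, -0.2047,  0.0202]), array([ 0.5244, -0.1995,  0.0345])]
machine [[ 0.4052 -0.537   0.1018]
 [ 0.4089 -0.5081  0.1178]
 [ 0.4775 -0.4425  0.2594]
 [ 0.8961 -0.2776  0.3911]]
deck z [array([ 0.4729, -0.2022,  0.0227]), array([ 0.5221, -0.1975,  0.0321])]
```

Request:
play_rows:
  steps:
    - {"az":7.2,"claw":50}
    - {"dx":-12.4,"dy":24.6,"claw":50}
    - {"dx":-12.4,"dy":24.6,"claw":50}
    - {"dx":-12.4,"dy":24.6,"claw":50}
    - {"dx":-12.4,"dy":24.6,"claw":50}
    - {"dx":-12.4,"dy":24.6,"claw":50}
    - {"dx":-12.4,"dy":24.6,"claw":50}
    - {"dx":-12.4,"dy":24.6,"claw":50}
    - {"dx":-12.4,"dy":24.6,"claw":50}
    - {"dx":-12.4,"dy":24.6,"claw":50}
    - {"dx":-12.4,"dy":24.6,"claw":50}
    - {"dx":-12.4,"dy":24.6,"claw":50}
    - {"dx":-12.4,"dy":24.6,"claw":50}
    - {"claw":50}

```text
invalid input at $.steps[0]: expected keys ax, ay, az, dx, dy, dz, claw
```

Request:
play_rows:
  steps:
    - {"ax":0,"ay":0,"az":7.2,"dx":0,"dy":0,"dz":0,"claw":50}
    - {"ax":0,"ay":0,"az":0,"dx":-12.4,"dy":24.6,"dz":0,"claw":50}
    - {"ax":0,"ay":0,"az":0,"dx":-12.4,"dy":24.6,"dz":0,"claw":50}
    - {"ax":0,"ay":0,"az":0,"dx":-12.4,"dy":24.6,"dz":0,"claw":50}
    - {"ax":0,"ay":0,"az":0,"dx":-12.4,"dy":24.6,"dz":0,"claw":50}
    - {"ax":0,"ay":0,"az":0,"dx":-12.4,"dy":24.6,"dz":0,"claw":50}
    - {"ax":0,"ay":0,"az":0,"dx":-12.4,"dy":24.6,"dz":0,"claw":50}
    - {"ax":0,"ay":0,"az":0,"dx":-12.4,"dy":24.6,"dz":0,"claw":50}
    - {"ax":0,"ay":0,"az":0,"dx":-12.4,"dy":24.6,"dz":0,"claw":50}
    - {"ax":0,"ay":0,"az":0,"dx":-12.4,"dy":24.6,"dz":0,"claw":50}
    - {"ax":0,"ay":0,"az":0,"dx":-12.4,"dy":24.6,"dz":0,"claw":50}
    - {"ax":0,"ay":0,"az":0,"dx":-12.4,"dy":24.6,"dz":0,"claw":50}
    - {"ax":0,"ay":0,"az":0,"dx":-12.4,"dy":24.6,"dz":0,"claw":50}
    - {"ax":0,"ay":0,"az":0,"dx":0,"dy":0,"dz":0,"claw":50}

```text
time_s: 1.5
tcp_pos: [0.2803, -0.2783, 0.2365]
ee_rot: [[-0.984, -0.178, 0.0], [-0.178, 0.984, 0.001], [-0.0, 0.001, -1.0]]
wrist_force: [0.5, -0.7, -0.3]
gripper_width: 0.575
gripper_force: 0.0
```

Request:
play_rows:
  steps:
    - {"ax":0,"ay":0,"az":0,"dx":-26,"dy":9.2,"dz":16,"claw":50}
    - {"ax":0,"ay":0,"az":0,"dx":-26,"dy":9.2,"dz":16,"claw":50}
    - {"ax":0,"ay":0,"az":0,"dx":-26,"dy":9.2,"dz":16,"claw":50}
    - {"ax":0,"ay":0,"az":0,"dx":-26,"dy":9.2,"dz":16,"claw":50}
    - {"ax":0,"ay":0,"az":0,"dx":-26,"dy":9.2,"dz":16,"claw":50}
    - {"ax":0,"ay":0,"az":0,"dx":-26,"dy":9.2,"dz":16,"claw":50}
    - {"ax":0,"ay":0,"az":0,"dx":-26,"dy":9.2,"dz":16,"claw":50}
    - {"ax":0,"ay":0,"az":0,"dx":-26,"dy":9.2,"dz":16,"claw":50}
    - {"ax":0,"ay":0,"az":0,"dx":0,"dy":0,"dz":0,"claw":50}
    - {"ax":0,"ay":0,"az":0,"dx":0,"dy":0,"dz":0,"claw":50}

```text
time_s: 2.5
tcp_pos: [0.4719, -0.1718, 0.1077]
ee_rot: [[-0.985, -0.174, -0.002], [-0.174, 0.985, 0.0], [0.002, 0.0, -1.0]]
wrist_force: [-0.2, -0.3, 0.7]
gripper_width: 0.573
gripper_force: 0.0
```

Run:
```python
from station import *
import cv2,pickle,numpy as np
a={n:capture(n) for n in("scene","wrist","top")};pickle.dump(a,open("b.pkl","wb"))
w=a["wrist"];print(w["fx"],w["cx"],w["cy"],w["xyz"],w["rotation"]);s=sense();print(s["tcp_pos"],s["ee_rot"],s["gripper_width"])
c=a["scene"]["frame"][130:280,180:345]
cv2.imwrite("pics/b.png",np.hstack([cv2.resize(w["frame"],(500,375)),cv2.resize(c,(300,273+102))]))
```

```text
297.3186396354542 257.4997962017369 186.5748022397234 [ 0.39441092 -0.18606889  0.257032  ] [[-1.72415779e-01  9.43273060e-01  2.83740609e-01]
 [ 9.85024198e-01  1.65003090e-01  5.00130897e-02]
 [ 3.57922882e-04  2.88114412e-01 -9.57595926e-01]]
[ 0.4717252  -0.17221194  0.10901718] [[-9.84867725e-01 -1.73307161e-01  4.37282835e-04]
 [-1.73307194e-01  9.84867816e-01 -3.85685438e-05]
 [-4.23981586e-04 -1.13769175e-04 -9.99999904e-01]] 0.5748301953611242
```

View pics/b.png

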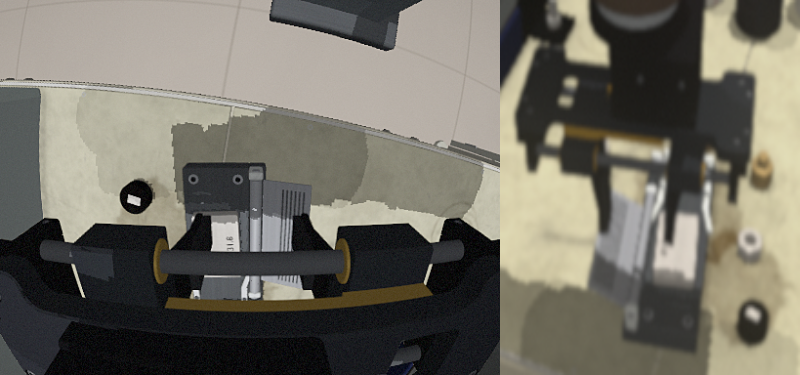

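```bash
cat >> h.py <<'E'
def wplane(c,p,z):
    x,y=p[0]-c["cx"],p[1]-c["cy"]; r=np.hypot(x,y); th=r/c["fx"]
    d=np.array(c["rotation"])@np.array([x/r*np.sin(th),y/r*np.sin(th),np.cos(th)]); o=np.array(c["xyz"])
    return o+d*(z-o[2])/d[2]
E
python3 - <<'E'
from h import *
import cv2
np.set_printoptions(precision=4,suppress=True)
w=pickle.load(open("b.pkl","rb"))["wrist"]
c=w["frame"][150:320,170:330]; cv2.imwrite("pics/wc.png",cv2.resize(c,None,fx=3.5,fy=3.5,interpolation=cv2.INTER_CUBIC))
t=np.radians(10);R=np.array([[np.cos(t),-np.sin(t)],[np.sin(t),np.cos(t)]]);O=np.array([.5897,-.1812])
for n,p in(("screwR",(193,179)),("screwL",(238,180)),("cornR",(183,164)),("spec",(137,198))):
    P=wplane(w,((p[0]+.5)*1.024-.5,(p[1]+.5)*1.024-.5),.022 if n!="spec" else .016);print(n,P,"holder",(P[:2]-O)@R)
for n,q in(("screwL",(.4622,-.1858)),("screwR",(.4688,-.2234)),("tcp",(.4719,-.1722)),("stopR",(.6308,-.2033))): print(n,(np.array(q)-O)@R)
E
```

```text
screwR [ 0.4699 -0.2235  0.022 ] holder [-0.1254 -0.0208]
screwL [ 0.4641 -0.1853  0.022 ] holder [-0.1244  0.0178]
cornR [ 0.4582 -0.2336  0.022 ] holder [-0.1386 -0.0288]
spec [ 0.4994 -0.2759  0.016 ] holder [-0.1054 -0.0775]
screwL [-0.1264  0.0176]
screwR [-0.1264 -0.0206]
tcp [-0.1144  0.0293]
stopR [ 0.0366 -0.0289]
```

View pics/wc.png

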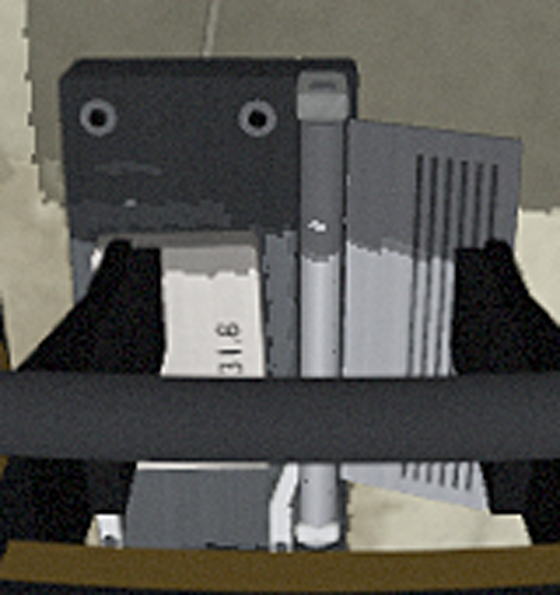

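Request:
play_rows:
  steps:
    - {"ax":0,"ay":0,"az":0,"dx":0.5,"dy":1.8,"dz":10,"claw":50}
    - {"ax":0,"ay":0,"az":0,"dx":0,"dy":0,"dz":14,"claw":50}
    - {"ax":0,"ay":0,"az":0,"dx":0,"dy":0,"dz":14,"claw":50}
    - {"ax":0,"ay":0,"az":0,"dx":0,"dy":0,"dz":10,"claw":50}
    - {"ax":0,"ay":0,"az":0,"dx":0,"dy":0,"dz":5,"claw":50}
    - {"ax":0,"ay":0,"az":0,"dx":0,"dy":0,"dz":0,"claw":50}
    - {"ax":0,"ay":0,"az":0,"dx":0,"dy":0,"dz":0,"claw":50}

```text
time_s: 3.35
tcp_pos: [0.4718, -0.17, 0.0559]
ee_rot: [[-0.985, -0.174, 0.001], [-0.174, 0.985, -0.0], [-0.001, -0.0, -1.0]]
wrist_force: [1.0, 0.2, -0.2]
gripper_width: 0.571
gripper_force: 0.0
```

Request:
play_rows:
  steps:
    - {"ax":0,"ay":0,"az":0,"dx":0,"dy":0,"dz":4,"claw":50}
    - {"ax":0,"ay":0,"az":0,"dx":0,"dy":0,"dz":4,"claw":50}
    - {"ax":0,"ay":0,"az":0,"dx":0,"dy":0,"dz":4,"claw":50}
    - {"ax":0,"ay":0,"az":0,"dx":0,"dy":0,"dz":3,"claw":50}
    - {"ax":0,"ay":0,"az":0,"dx":0,"dy":0,"dz":2,"claw":50}
    - {"ax":0,"ay":0,"az":0,"dx":0,"dy":0,"dz":0,"claw":50}
    - {"ax":0,"ay":0,"az":0,"dx":0,"dy":0,"dz":0,"claw":50}

```text
time_s: 4.05
tcp_pos: [0.4724, -0.1699, 0.0395]
ee_rot: [[-0.985, -0.175, 0.002], [-0.175, 0.985, -0.0], [-0.002, -0.001, -1.0]]
wrist_force: [-0.6, 0.2, 7.6]
gripper_width: 0.575
gripper_force: 3.8
```

Run:
```python
from station import *
import cv2,pickle,numpy as np
a={n:capture(n) for n in("scene","wrist","top")};pickle.dump(a,open("c.pkl","wb"))
print(sense()["wrist_force"],sense()["tcp_pos"])
f=lambda i,y,x:cv2.resize(i[y:y+150,x:x+160],(400,375),interpolation=cv2.INTER_CUBIC)
cv2.imwrite("pics/c.png",np.hstack([f(a["wrist"]["frame"],150,170),f(a["scene"]["frame"],140,195)]))
```

```text
[-0.89474357  1.18113289  7.90069757] [ 0.47237305 -0.16990179  0.03958274]
```

View pics/c.png

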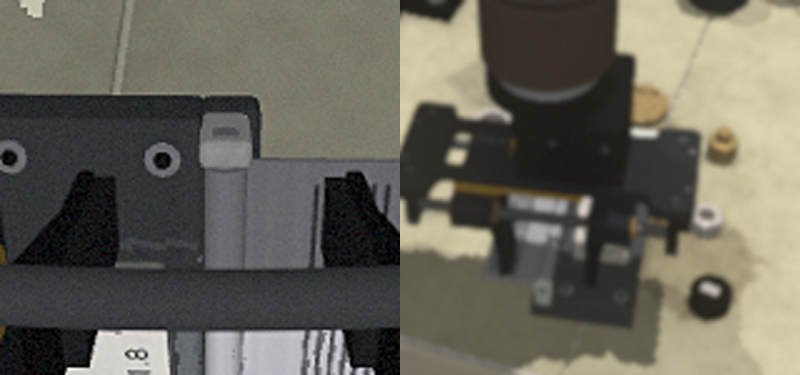

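The tab is down (7.9 N, tips 25.5 mm high) and the other tip is behind the block near the middle of the deck. Next I'll push.

Request:
play_rows:
  steps:
    - {"ax":0,"ay":0,"az":0,"dx":-4,"dy":0,"dz":0,"claw":50}
    - {"ax":0,"ay":0,"az":0,"dx":-4,"dy":0,"dz":0,"claw":50}
    - {"ax":0,"ay":0,"az":0,"dx":-4,"dy":0,"dz":0,"claw":50}
    - {"ax":0,"ay":0,"az":0,"dx":-4,"dy":0,"dz":0,"claw":50}
    - {"ax":0,"ay":0,"az":0,"dx":-4,"dy":0,"dz":0,"claw":50}
    - {"ax":0,"ay":0,"az":0,"dx":-4,"dy":0,"dz":0,"claw":50}
    - {"ax":0,"ay":0,"az":0,"dx":-4,"dy":0,"dz":0,"claw":50}
    - {"ax":0,"ay":0,"az":0,"dx":-4,"dy":0,"dz":0,"claw":50}
    - {"ax":0,"ay":0,"az":0,"dx":-4,"dy":0,"dz":0,"claw":50}
    - {"ax":0,"ay":0,"az":0,"dx":-4,"dy":0,"dz":0,"claw":50}

```text
time_s: 5.2
tcp_pos: [0.506, -0.1635, 0.0384]
ee_rot: [[-0.985, -0.174, -0.011], [-0.174, 0.985, -0.0], [0.011, 0.002, -1.0]]
wrist_force: [-9.6, -2.4, 10.1]
gripper_width: 0.579
gripper_force: 5.6
```

Request:
play_rows:
  steps:
    - {"ax":0,"ay":0,"az":0,"dx":-3,"dy":0,"dz":0,"claw":50}
    - {"ax":0,"ay":0,"az":0,"dx":-3,"dy":0,"dz":0,"claw":50}
    - {"ax":0,"ay":0,"az":0,"dx":-3,"dy":0,"dz":0,"claw":50}
    - {"ax":0,"ay":0,"az":0,"dx":-3,"dy":0,"dz":0,"claw":50}
    - {"ax":0,"ay":0,"az":0,"dx":-3,"dy":0,"dz":0,"claw":50}
    - {"ax":0,"ay":0,"az":0,"dx":-3,"dy":0,"dz":0,"claw":50}
    - {"ax":0,"ay":0,"az":0,"dx":-3,"dy":0,"dz":0,"claw":50}
    - {"ax":0,"ay":0,"az":0,"dx":-3,"dy":0,"dz":0,"claw":50}

```text
time_s: 6.0
tcp_pos: [0.5298, -0.1594, 0.0384]
ee_rot: [[-0.985, -0.174, -0.01], [-0.174, 0.985, -0.0], [0.01, 0.002, -1.0]]
wrist_force: [-8.0, -2.0, 9.6]
gripper_width: 0.57
gripper_force: 5.4
```

Request:
play_rows:
  steps:
    - {"ax":0,"ay":0,"az":0,"dx":-2,"dy":0,"dz":0,"claw":50}
    - {"ax":0,"ay":0,"az":0,"dx":-2,"dy":0,"dz":0,"claw":50}
    - {"ax":0,"ay":0,"az":0,"dx":-2,"dy":0,"dz":0,"claw":50}
    - {"ax":0,"ay":0,"az":0,"dx":-2,"dy":0,"dz":0,"claw":50}
    - {"ax":0,"ay":0,"az":0,"dx":-2,"dy":0,"dz":0,"claw":50}

```text
time_s: 6.5
tcp_pos: [0.5399, -0.1577, 0.0384]
ee_rot: [[-0.985, -0.174, -0.01], [-0.174, 0.985, -0.0], [0.01, 0.001, -1.0]]
wrist_force: [-7.8, -2.1, 9.2]
gripper_width: 0.572
gripper_force: 5.3
```

Request:
play_rows:
  steps:
    - {"ax":0,"ay":0,"az":0,"dx":-1.5,"dy":0,"dz":0,"claw":50}
    - {"ax":0,"ay":0,"az":0,"dx":-1.5,"dy":0,"dz":0,"claw":50}

```text
time_s: 6.7
tcp_pos: [0.5417, -0.1573, 0.0384]
ee_rot: [[-0.985, -0.174, -0.013], [-0.174, 0.985, -0.0], [0.013, 0.002, -1.0]]
wrist_force: [-11.8, -2.6, 13.4]
gripper_width: 0.575
gripper_force: 6.8
```

Request:
play_rows:
  steps:
    - {"ax":0,"ay":0,"az":0,"dx":-1,"dy":0,"dz":0,"claw":50}
    - {"ax":0,"ay":0,"az":0,"dx":-1,"dy":0,"dz":0,"claw":50}

```text
time_s: 6.9
tcp_pos: [0.5419, -0.1573, 0.0383]
ee_rot: [[-0.985, -0.173, -0.017], [-0.173, 0.985, -0.001], [0.016, 0.002, -1.0]]
wrist_force: [-14.1, -4.3, 15.1]
gripper_width: 0.572
gripper_force: 8.2
```

Request:
play_rows:
  steps:
    - {"ax":0,"ay":0,"az":0,"dx":-1,"dy":0,"dz":0,"claw":50}
    - {"ax":0,"ay":0,"az":0,"dx":0,"dy":0,"dz":0,"claw":50}

```text
time_s: 7.1
tcp_pos: [0.5419, -0.1573, 0.0383]
ee_rot: [[-0.985, -0.172, -0.018], [-0.172, 0.985, -0.001], [0.018, 0.003, -1.0]]
wrist_force: [-13.8, -3.6, 15.6]
gripper_width: 0.578
gripper_force: 8.5
```

Request:
play_rows:
  steps:
    - {"ax":0,"ay":0,"az":0,"dx":-1.5,"dy":0,"dz":0,"claw":50}
    - {"ax":0,"ay":0,"az":0,"dx":-1.5,"dy":0,"dz":0,"claw":50}
    - {"ax":0,"ay":0,"az":0,"dx":0,"dy":0,"dz":0,"claw":50}

```text
time_s: 7.4
tcp_pos: [0.5423, -0.1572, 0.0383]
ee_rot: [[-0.985, -0.171, -0.024], [-0.171, 0.985, -0.001], [0.024, 0.004, -1.0]]
wrist_force: [-19.5, -4.6, 20.0]
gripper_width: 0.572
gripper_force: 11.4
```

Run:
```python
from station import *
import cv2,pickle,numpy as np
a={n:capture(n) for n in("scene","wrist","top")};pickle.dump(a,open("d.pkl","wb"))
f=lambda i,y,x:cv2.resize(i[y:y+80,x:x+85],(400,376),interpolation=cv2.INTER_CUBIC)
cv2.imwrite("pics/d.png",np.hstack([f(a["top"]["frame"],165,245),f(a["scene"]["frame"],175,245)]))
```

```text
(no output)
```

View pics/d.png

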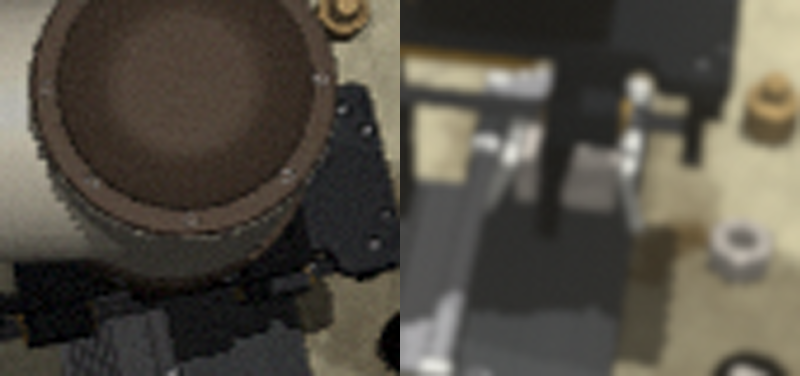

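The stalled push (force rising to 20 N, no travel) agrees with the end stop to about 1.5 mm; the view shows the block between the rails, its near end at the finger. I'll back off first, then let the tab rise.

Request:
play_rows:
  steps:
    - {"ax":0,"ay":0,"az":0,"dx":3,"dy":0,"dz":0,"claw":50}
    - {"ax":0,"ay":0,"az":0,"dx":3,"dy":0,"dz":0,"claw":50}
    - {"ax":0,"ay":0,"az":0,"dx":3,"dy":0,"dz":0,"claw":50}
    - {"ax":0,"ay":0,"az":0,"dx":4,"dy":0,"dz":0,"claw":50}
    - {"ax":0,"ay":0,"az":0,"dx":4,"dy":0,"dz":0,"claw":50}
    - {"ax":0,"ay":0,"az":0,"dx":0,"dy":0,"dz":0,"claw":50}
    - {"ax":0,"ay":0,"az":0,"dx":0,"dy":0,"dz":-4,"claw":50}
    - {"ax":0,"ay":0,"az":0,"dx":0,"dy":0,"dz":-4,"claw":50}
    - {"ax":0,"ay":0,"az":0,"dx":0,"dy":0,"dz":-4,"claw":50}
    - {"ax":0,"ay":0,"az":0,"dx":0,"dy":0,"dz":-8,"claw":50}
    - {"ax":0,"ay":0,"az":0,"dx":0,"dy":0,"dz":-15,"claw":50}
    - {"ax":0,"ay":0,"az":0,"dx":0,"dy":0,"dz":-25,"claw":50}
    - {"ax":0,"ay":0,"az":0,"dx":0,"dy":0,"dz":-25,"claw":50}
    - {"ax":0,"ay":0,"az":0,"dx":0,"dy":0,"dz":-25,"claw":50}
    - {"ax":0,"ay":0,"az":0,"dx":0,"dy":0,"dz":0,"claw":50}

```text
time_s: 9.05
tcp_pos: [0.5383, -0.1588, 0.1524]
ee_rot: [[-0.985, -0.175, 0.007], [-0.175, 0.985, -0.001], [-0.007, -0.002, -1.0]]
wrist_force: [-0.5, 0.5, 0.7]
gripper_width: 0.575
gripper_force: 0.0
```

Request:
play_rows:
  steps:
    - {"ax":0,"ay":0,"az":0,"dx":20,"dy":-5,"dz":-10,"claw":50}
    - {"ax":0,"ay":0,"az":0,"dx":30,"dy":-5,"dz":-10,"claw":50}
    - {"ax":0,"ay":0,"az":0,"dx":30,"dy":-5,"dz":-10,"claw":50}
    - {"ax":0,"ay":0,"az":0,"dx":30,"dy":-5,"dz":-10,"claw":50}
    - {"ax":0,"ay":0,"az":0,"dx":30,"dy":-10,"dz":-10,"claw":50}
    - {"ax":0,"ay":0,"az":0,"dx":30,"dy":-20,"dz":0,"claw":50}
    - {"ax":0,"ay":0,"az":0,"dx":30,"dy":-20,"dz":0,"claw":50}
    - {"ax":0,"ay":0,"az":0,"dx":20,"dy":-20,"dz":0,"claw":50}
    - {"ax":0,"ay":0,"az":0,"dx":10,"dy":-30,"dz":0,"claw":50}
    - {"ax":0,"ay":0,"az":0,"dx":0,"dy":-30,"dz":0,"claw":50}
    - {"ax":0,"ay":0,"az":0,"dx":0,"dy":0,"dz":0,"claw":50}

```text
time_s: 10.15
tcp_pos: [0.3358, -0.3484, 0.1977]
ee_rot: [[-0.985, -0.171, -0.001], [-0.171, 0.985, 0.0], [0.001, 0.0, -1.0]]
wrist_force: [-0.4, 0.4, 0.2]
gripper_width: 0.577
gripper_force: 0.0
```

Run:
```python
from station import *
import cv2,pickle,numpy as np
a={n:capture(n) for n in("scene","top")};pickle.dump(a,open("e.pkl","wb"))
f=lambda i,y,x:cv2.resize(i[y:y+110,x:x+80],(400,550),interpolation=cv2.INTER_CUBIC)
cv2.imwrite("pics/e.png",np.hstack([f(a["top"]["frame"],165,245),f(a["scene"]["frame"],175,235)]))
```

```text
(no output)
```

View pics/e.png

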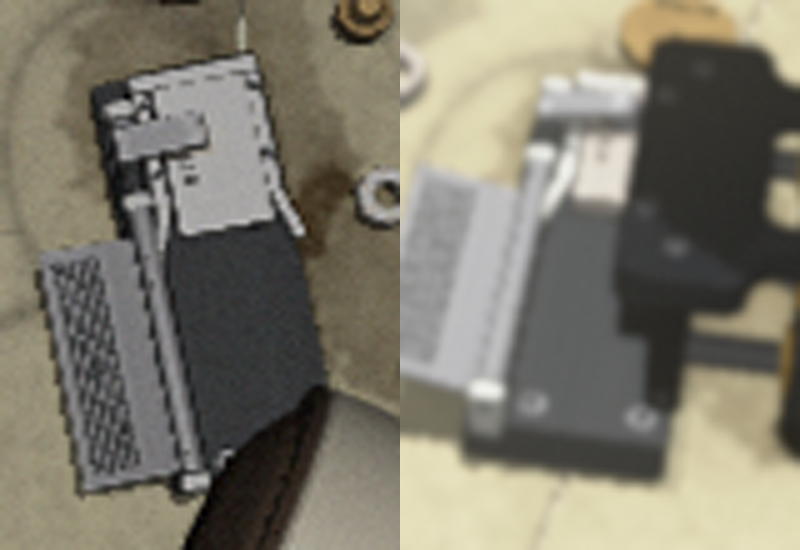

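The top view shows the block under the nose between the rails, its far edge meeting the stop at (195,75) with no visible gap. The clip has sprung back and the nut and weight have not moved. I'll check the near corners numerically.

Run:
```python
from h import *
a=pickle.load(open("e.pkl","rb"));T=a["top"]
t=np.radians(10);R=np.array([[np.cos(t),-np.sin(t)],[np.sin(t),np.cos(t)]]);O=np.array([.5899,-.1826])
for n,p,z in(("nl",(182,237),.032),("nr",(275,220),.032),("fl",(155,80),.032),("fr",(252,62),.032),("stopfarR",(258,52),.030)):
    P=plane(T,((p[0]+.5)/5-.5+245,(p[1]+.5)/5-.5+165),z);print(n,P.round(4),"holder mm",(1000*(P[:2]-O)@R).round(1))
```

```text
nl [ 0.5548 -0.1697  0.032 ] holder mm [-32.3  18.8]
nr [ 0.5608 -0.2088  0.032 ] holder mm [-33.2 -20.7]
fl [ 0.6219 -0.1607  0.032 ] holder mm [35.3 16. ]
fr [ 0.6285 -0.2019  0.032 ] holder mm [ 34.6 -25.7]
stopfarR [ 0.6331 -0.2048  0.03  ] holder mm [ 38.7 -29.4]
```

Near corners come out at x = -32 to -33 mm (home is -32) and y = about ±20 mm, so the block is home. I'll hand the job in.

```bash
python3 -c "
from station import *
print(finish_job())"
```

```text
the job is handed in; nothing more can be done
None
```

The block is loaded and the job is handed in at about 10 s of the 32 s allowed: the block's near end measured within about 1 mm of home, the clip sprang back over it and the arm is clear; the verdict was not shown and I could not measure the nose's pressing force.

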